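Check the stop of a walker's brake lever

TASK

The walker brake handle with the blue lever has just been repaired. With the outside of the closed fingers, press the blue lever in towards its grip bar until it stops, let it spring all the way back out, then press it in to its stop again and finish while still holding it there, so that I can see the gap left to the bar. Press only on the lever's outer face, firmly but without forcing it past its stop; do not pinch it, do not touch the bar or its stand, and leave the handle with the black lever and everything else on the desk alone.

Things in the scene. Friction and masses are not known exactly. Their poses are not given: they have to be found in the camera images.
- blue_stand: bench stand of the repaiblue handle, fixed to the desk: grey base plate 100 x 140 x 14 mm, steel post, clamp block whose top is 153 mm above the desk. Origin: centre of the underside of the plate. Own z up; own y runs along the grip bar towards the post; the lever is on the -x side of the bar, its free end towards -y
- blue_lever (a joint): angle of the blue lever about its upright pivot (rad): 0 = fully out (at rest), grows as it is pressed in towards the bar, hard stop at 0.30 with about 14 mm of free gap left to the grip. A spring returns it to 0; pressed at blue_press it takes about 4 N to start and 9 N at the stop. A grey strip covers the face towards the bar: not to be touched
- blue_press (a point): point to press on the blue lever's outer face: 90 mm from the pivot, mid height of the blade, 130 mm above the desk; moves 27 mm to the stop. Axes turn with the lever: x into the face, towards the bar (press this way), y along the lever to its pivot, z up. Blade 10 mm thick, 22 mm high, flat from 40 to 125 mm from the pivot; its ball end reaches 156 mm
- blue_pivot (a point): pivot of the blue lever, on the hinge axis (upright), 130 mm above the desk; axes as blue_press
- black_stand: second stand, just like the first, with the black lever; to be left alone. Origin and axes as blue_stand
- black_lever (a joint): angle of the black lever, 0 = fully out; to be left alone
- wipes_tub: round tub 55 mm wide and 80 mm tall with blue lid, loose; bystander
- blue_grip (a point): centre of the handlebar's black rubber grip, on its axis, 130 mm above the desk; axes as blue_stand. Grip 30 mm thick (37 mm at the end flange); the bar runs along y from 68 mm on the -y side to 164 mm on the +y side of this point. The bar and stand are not to be touched
- pen: slim green pen 145 mm long, 9 mm thick, lying loose on the desk at the far end of the screen; bystander, origin under its middle
- sticky_block: yellow block of sticky notes 76 x 76 x 18 mm, loose on the desk; bystander, origin under its middle

How it is judged:
On the way, in this order (a step that is already met when the one before it is completed fails the run):
1. the blue lever is pressed in to its stop by the fingers (value of joint blue_lever above 0.275 rad and contact force between the fingers and blue_lever above 3 N), for 0.2 s.
2. the blue lever is back out at rest (value of joint blue_lever below 0.03 rad), for 0.2 s.
At the end, for the whole second after the job is handed in: after one full press and return, the blue lever is again held at its stop (more than 0.275 of 0.30 rad) and still, by the fingers pressing on it with 3 to 35 N; the black lever is out (below 0.05 rad) (all of step 1 and velocity of joint blue_lever below 0.1 rad/s and contact force between the fingers and blue_lever below 35 N and value of joint black_lever below 0.05 rad); the arm keeps its last pose, push and grip.
It fails at once if the lever is pressed with more than 45 N (contact force between any of the arm, the fingers and blue_lever above 45 N).
It fails at once if the blue handle's bar or stand is touched (contact force between any of the fingers, the arm and blue_stand_c0 above 1 N or contact force between any of the fingers, the arm and blue_stand_c1 above 1 N or contact force between any of the fingers, the arm and blue_stand_c2 above 1 N or contact force between any of the fingers, the arm and blue_stand_c3 above 1 N or contact force between any of the fingers, the arm and blue_stand_c4 above 1 N or contact force between any of the fingers, the arm and blue_stand_c5 above 1 N or contact force between any of the fingers, the arm and blue_stand_c6 above 1 N or contact force between any of the fingers, the arm and blue_stand_c7 above 1 N or contact force between any of the fingers, the arm and blue_stand_c8 above 1 N or contact force between any of the fingers, the arm and blue_stand_c9 above 1 N or contact force between any of the fingers, the arm and blue_stand_c10 above 1 N).
It fails at once if a finger reaches into the gap or pinches the lever (its inner face is touched) (contact force between the fingers and blue_lever_c5 above 1 N).
It fails at once if the handle with the black lever is touched or its lever worked (value of joint black_lever above 0.05 rad or contact force between any of the fingers, the arm and black_stand above 2 N).
It fails at once if a bystander is moved by more than 20 mm (distance of any of wipes_tub, sticky_block, pen from where it was at the start of the episode above 0.02 m).
It also fails if it takes over 45 s, if anything falls off the work surface, if the arm or the gripper's body presses on something with over 40 N, if the wrist force passes 120 N, or if a joint passes its speed limit or range.

ROBOT

A 6-joint arm with a two-finger parallel gripper is mounted at the origin on the work surface; the furniture and walls round the work are solid. World frame = base frame: x ahead of the robot, y to its left, z up, the work surface at z = 0. Lengths are in m, angles in rad, forces in N, time in s.
With the tool pointing down it reaches from about 0.35 to 0.975 m from the base axis. Payload 4.9 kg.
Tool frame: the origin (TCP) lies at the very end of the fingers, on their centre line; the grasp point (between the pads) lies ctrl.grip_point_offset behind it (ctrl.grip_point_offset is the distance from the TCP to the grasp point, in m); z points along the fingers, y is the line along which they close (so a half turn about z gives the same grasp; the last joint's range is limited). The gripper opens to 85 mm and grips with 20 to 120 N. Pads are 22 mm wide; open, the fingers measure 114 mm over their backs; the gripper's body (76 mm by 85 mm) begins 54 mm behind the grasp point. The pads swing forward as they close: fully open they stand 13 mm farther back than shut.
Start: joints at [-1.271, 0.053, 1.613, -0, 1.476, -0.119], TCP at [0.254, -0.571, 0.231] pointing down, gripper open.
Joint ranges: [-3.01, 3.01], [-1.01, 2.22], [0.06, 2.58], [-1.02, 4.17], [0.09, 2.62], [-3.14, 3.14]. Speed limits (rad/s): [2.57, 2.57, 3.14, 3.14, 3.14, 3.14].

INTERFACE

Orientations are given as a rotation vector (axis times angle).
In Python, from station import ctrl gives the robot as it stands. The module is installed in compiled form; this text tells all that it offers.
- The arm moves only by the tool drive_tool, never from a script. Its argument "steps" is a list of rows, each an object with "translation": the shift along the tool's x, y, z normalised to -1 to 1, where 1 is 4 cm, a list of three; "angular": the turn, a rotation vector about the tool's x, y, z normalised to -1 to 1, where 1 is 8 degrees, a list of three; "gripper": the opening, from 0 (shut) to 1 (fully open). In form: [{"translation": [dx, dy, dz], "angular": [wx, wy, wz], "gripper": gripper}, ...]. A call has 1 to 8 rows; each row shifts and turns the commanded pose from where the row before left it, along the tool's axes as they then stand; what a row does not reach is not made up. A row lasts 1/8 s, in which the tool goes at most 62.5 mm and 10.7 degrees, less where a joint would pass 70% of its speed; a pose out of reach is approached as far as the arm can. A call with a number of a shift or a turn outside -1 to 1 is refused whole. A call with a gripper value outside its range is refused whole. The fingers move at their own pace and stop on an object; "force" is the grip in N (left out, the last holds). Time passes only in rows, so rows that do not move let the fingers close. It gives the time, the measured TCP pose, the force, the opening and the grip force at its end, in the units of the state.
- ctrl.get_obs(): the state, without advancing time (a new reading comes with each control period).
- ctrl.get_image(name): name is "scene" or "top" or "wrist"; returns a dict with "color" (384x512x3 uint8, red, green, blue), "depth" (384x512 float32, m along the optical axis (not along the pixel's ray), 0 where there is no reading), "fx", "fy", "cx", "cy" (pixels), "R" (3x3) and "t" (3): a world point X has camera coordinates R X + t. Camera axes: x right, y down, z forward; pixel columns grow to the right and rows downward; lengths in m; the calibration is good to about 2 mm. A picture is of the moment at which its call begins.
- ctrl.finish_job(): hands the job in; it is judged then, once.
The state is a dict: "t": time; "q": joint angles; "dq": joint speeds; "effort": joint torques, N m; "tool_pos": TCP position; "tool_rot": TCP orientation; "contact_force": force on the tool from outside, world axes, zero at the start; "wrist_torque": the same for the moment, N m; "opening": finger opening in m; "grip_force": force on a finger pad.
Only numpy, scipy, OpenCV 4.12 (cv2) and the standard library are available. Lean on these libraries where they do the work, as an engineer would, in place of code of your own. Each camera call takes 0.05 s, during which the arm holds its last target. There are 200 camera calls.

## Working session

There is one attempt and no reset: what is moved stays moved. The work goes in short steps, Python scripts to look and compute and a tool call to move; the robot and the scene stay as the last step left them, time stands still between calls to the robot, and variables do not carry over. Pictures are saved under pics/ and viewed, at most 10 in all, crops included, and the job is handed in when it is done.

Besides the shell and the picture viewer there is one more tool, called by a JSON object that holds its "api" and its "payload". drive_tool: Moves the arm, as the interface text tells. Its arguments: {"type":"object","properties":{"steps":{"type":"array"},"force":{"type":"number"}},"required":["steps"]}

```bash
mkdir -p pics; python3 - <<'E'
from station import ctrl
import cv2,numpy as np
for n in("scene","top"):
    d=ctrl.get_image(n);np.savez(f"{n}.npz",**d);cv2.imwrite(f"pics/{n}.png",d["color"][:,:,::-1])
    print(n,d["fx"],d["cx"],d["cy"],d["R"].round(3).tolist(),d["t"])
o=ctrl.get_obs();print(o,ctrl.grip_point_offset)
E
```

```text
scene 394.1801415466595 261.6475052165867 190.2869184060222 [[0.819, 0.573, 0.019], [0.452, -0.624, -0.637], [-0.354, 0.531, -0.77]] [-0.34146936 -0.25570554  1.18699865]
top 429.71844382783655 252.8797534910913 191.56559265932745 [[0.452, -0.892, -0.005], [-0.85, -0.428, -0.308], [0.272, 0.143, -0.951]] [-0.35396009  0.43114761  0.87781402]
{'t': 0.1, 'q': array([-1.27096871e+00,  5.33005371e-02,  1.61415669e+00,  3.92631436e-05,
        1.47599337e+00, -1.18989772e-01]), 'dq': array([ 1.09744572e-03,  9.35934000e-05, -3.28669749e-03, -1.94157998e-03,
       -7.34890084e-04, -1.48621926e-03]), 'effort': array([ 3.64794369e-04, -3.94906175e+01, -3.71362388e+01, -7.60941748e-05,
        3.94882460e-03, -1.29594920e-05]), 'tool_pos': array([ 0.25402481, -0.57043517,  0.23017994]), 'tool_rot': array([-3.07114928e+00, -6.52687998e-01,  2.02263200e-04]), 'contact_force': array([-0.33163933,  0.18406892, -0.03128133]), 'wrist_torque': array([-0.00675375,  0.0394233 ,  0.03223604]), 'grip_force': 0.0, 'opening': 0.0850511099641611} 0.0187
```

View pics/scene.png

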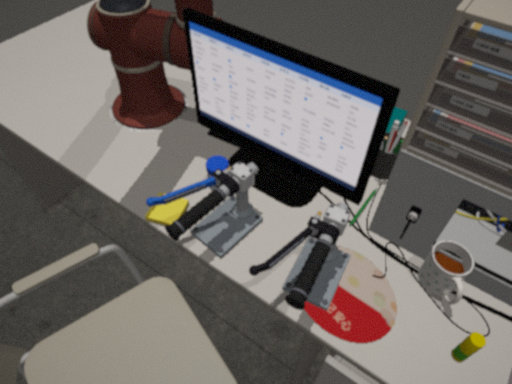

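View pics/top.png

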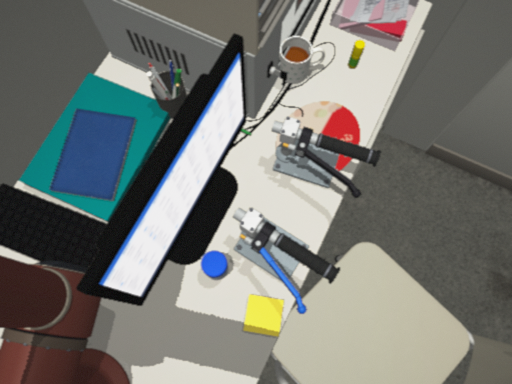

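The scene view shows the blue lever from its ball end at about (151,201) to (215,182), with the tub at (217,163) and the sticky block at (168,211). The top view shows the lever from (301,308) to (262,248), the tub at (214,264), the sticky block at (264,314) and the black lever at (355,190).

```bash
cat > h.py <<'E'
import numpy as np,cv2
def load(n): return dict(np.load(f"{n}.npz"))
def ray(d,u,v,z):
    R,t=d["R"],d["t"];c=-R.T@t
    w=np.stack([(np.asarray(u)-d["cx"])/d["fx"],(np.asarray(v)-d["cy"])/d["fy"],np.ones(np.shape(u))],-1)@R
    return c+w*((z-c[2])/w[...,2])[...,None]
def cloud(d):
    v,u=np.mgrid[:384,:512];Z=d["depth"]
    p=np.stack([(u-d["cx"])/d["fx"]*Z,(v-d["cy"])/d["fy"]*Z,Z],-1)
    return (p-d["t"])@d["R"]
def proj(d,X):
    p=d["R"]@np.asarray(X)+d["t"];return p[0]/p[2]*d["fx"]+d["cx"],p[1]/p[2]*d["fy"]+d["cy"]
E
python3 - <<'E'
from h import *
np.set_printoptions(precision=4,suppress=True)
for n,bx in(("top",(235,235,310,318)),("scene",(140,170,222,210))):
    d=load(n);P=cloud(d);hsv=cv2.cvtColor(d["color"],cv2.COLOR_RGB2HSV)
    m=(cv2.inRange(hsv,(100,120,50),(130,255,255))>0)&(d["depth"]>0)
    b=np.zeros_like(m);b[bx[1]:bx[3],bx[0]:bx[2]]=1;m&=b
    m&=(P[...,2]>.11)&(P[...,2]<.16)
    q=P[m];print(n,len(q),np.percentile(q[:,2],[5,50,95]))
    v,u=np.nonzero(m);g=ray(d,u,v,.141)
    for nm,a in(("depth",q[:,:2]),("plane",g[:,:2])):
        c=a.mean(0);w=np.linalg.svd(a-c,full_matrices=0)[2][0];s=(a-c)@w;n_=(a-c)@[-w[1],w[0]]
        print(nm,c,w,"ends",c+w*s.min(),c+w*s.max())
        for lo in np.arange(s.min(),s.max(),.02):
            k=(s>=lo)&(s<lo+.02);print("   s%.3f n %.4f %.4f"%(lo-s.min(),*np.percentile(n_[k],[3,97])) if k.any() else "")
    ym=(cv2.inRange(hsv,(22,120,100),(35,255,255))>0)&(np.abs(P[...,2]-.018)<.01);print("sticky",P[ym].mean(0),P[ym].min(0),P[ym].max(0))
    tm=(cv2.inRange(hsv,(100,120,50),(130,255,255))>0)&(np.abs(P[...,2]-.08)<.012);print("tub",np.median(P[tm],0),tm.sum())
    print("tcp px",proj(d,[.254,-.571,.231]),"base",proj(d,[0,0,0]))
E
```

```text
top 439 [0.1345 0.1382 0.1416]
depth [ 0.3952 -0.2612] [-0.4763 -0.8793] ends [ 0.4294 -0.1982] [ 0.3612 -0.3241]
   s0.000 n -0.0071 0.0042
   s0.020 n -0.0061 0.0054
   s0.040 n -0.0042 0.0056
   s0.060 n -0.0036 0.0068
   s0.080 n -0.0022 0.0072
   s0.100 n -0.0022 0.0076
   s0.120 n -0.0102 0.0033
   s0.140 n -0.0077 0.0009
plane [ 0.3948 -0.2612] [-0.4764 -0.8792] ends [ 0.4288 -0.1985] [ 0.361  -0.3237]
   s0.000 n -0.0075 0.0038
   s0.020 n -0.0062 0.0050
   s0.040 n -0.0044 0.0052
   s0.060 n -0.0037 0.0064
   s0.080 n -0.0022 0.0069
   s0.100 n -0.0026 0.0075
   s0.120 n -0.0104 0.0029
   s0.140 n -0.0082 0.0006
sticky [ 0.3235 -0.2582  0.0169] [ 0.2775 -0.3036  0.0109] [ 0.9761 -0.1887  0.0226]
tub [ 0.3667 -0.1213  0.0791] 536
tcp px (np.float64(432.0023052780024), np.float64(450.46748413253897)) base (np.float64(79.60480584592187), np.float64(402.62633569981614))
scene 356 [0.1312 0.1396 0.143 ]
depth [ 0.3997 -0.2634] [-0.4718 -0.8817] ends [ 0.4375 -0.1926] [ 0.366  -0.3263]
   s0.000 n -0.0101 0.0037
   s0.020 n -0.0051 0.0037
   s0.040 n -0.0039 0.0036
   s0.060 n -0.0036 0.0039
   s0.080 n -0.0026 0.0046
   s0.100 n -0.0022 0.0057
   s0.120 n -0.0068 0.0049
   s0.140 n -0.0103 0.0022
plane [ 0.4011 -0.2645] [-0.4652 -0.8852] ends [ 0.4396 -0.1914] [ 0.368  -0.3275]
   s0.000 n -0.0201 0.0117
   s0.020 n -0.0059 0.0112
   s0.040 n -0.0054 0.0042
   s0.060 n -0.0055 0.0031
   s0.080 n -0.0047 0.0038
   s0.100 n -0.0046 0.0043
   s0.120 n -0.0069 0.0106
   s0.140 n -0.0102 0.0069
sticky [ 0.3345 -0.2647  0.0181] [ 0.2809 -0.3044  0.0082] [0.9222 0.1499 0.0233]
tub [ 0.3704 -0.1221  0.081 ] 280
tcp px (np.float64(-30.340878918788917), np.float64(233.88563188065632)) base (np.float64(148.25189156685713), np.float64(105.37187132918402))
```

```bash
python3 - <<'E'
from h import *
np.set_printoptions(precision=3,suppress=True,linewidth=200)
A=[]
for n in("top","scene"):
    d=load(n);P=cloud(d)[d["depth"]>0];A.append(P)
P=np.concatenate(A)
xs=np.arange(-.2,.75,.05);ys=np.arange(-.65,.5,.05)
print("rows x, cols y",ys)
for x in xs:
    r=[]
    for y in ys:
        k=(abs(P[:,0]-x)<.025)&(abs(P[:,1]-y)<.025);r.append("%4d"%(P[k,2].max()*1000) if k.any() else "   .")
    print("%.2f"%x," ".join(r))
# bar direction: black/dark pixels at z .13-.15 in lever surroundings
d=load("top");Q=cloud(d);hsv=cv2.cvtColor(d["color"],cv2.COLOR_RGB2HSV)
m=(hsv[...,2]<60)&(Q[...,2]>.13)&(Q[...,2]<.16)&(abs(Q[...,0]-.45)<.12)&(abs(Q[...,1]+.27)<.12)
v,u=np.nonzero(m);print(len(v),u.min(),u.max(),v.min(),v.max())
a=Q[m][:,:2];c=a.mean(0);w=np.linalg.svd(a-c,full_matrices=0)[2][0];s=(a-c)@w;print("grip",c,w,s.min(),s.max())
E
```

```text
rows x, cols y [-0.65 -0.6  -0.55 -0.5  -0.45 -0.4  -0.35 -0.3  -0.25 -0.2  -0.15 -0.1  -0.05  0.    0.05  0.1   0.15  0.2   0.25  0.3   0.35  0.4   0.45]
-0.20 -740 -742 -741 -740 -741 -740 -740    4    4    5    4    5    4    4    5    .    .    .    .    .    .    .    .
-0.15 -741 -736 -738 -739 -740 -741 -738    4    6    4    4    4    7    4    4    .    .    0    .    .    .    .    .
-0.10    . -742 -739 -740 -741 -742 -738    4    4    4    5    4  295  297    .    .    4    4    .    .    .  138  128
-0.05    .    .    . -745 -742 -741 -741    3    5    4    4  262  319  297    .    2    4    4    .    .    .  152  118
-0.00    .    .    .    .    .    . -742    4    6    4    4   25  324  324    .   15    4    3    .    .    .  166  155
0.05    .    .    .    .    .    .    .    5    5    4    4   16  322  325  316   16    4    0    1    .    .  181  123
0.10    .  -99    .    .    .    .    .    4    4    4    4    9  280  300  303  290    .    .    .    .    .  196  125
0.15 -109  -77  -76  -76  -76 -742 -741    4    5    4    4    4  243  470  385    .    .    .    . 
[... 738 characters left out ...]
3
0.50 -293 -291 -292 -291 -291 -291 -292   22  142  153  157  143  371  371    .    .   36   48   49   49   49  307  152
0.55 -291 -291 -292 -292 -291 -291 -296    4    4    4    5   14  370  370    .    .   36   48   49   48   48  321  278
0.60 -292 -292 -292 -292 -290 -290  139  142    5    4    5    4  369  370    0    .   37   45   47   38   37  335  276
0.65    . -296 -293 -292 -292 -293  137  144  144  154  158  149  369  370   -1  139  142  142   37   37   37  348  229
0.70    .    .    .    . -647 -661  150  148  148  152  157  156  369  370   15   11  143  143    2    4    4  350  127
1039 252 338 223 282
grip [ 0.452 -0.267] [-0.062 -0.998] -0.08583305105241854 0.08044389645879632
```

{"api": "drive_tool", "payload": {"steps": [{"translation":[0,0,0],"angular":[0,0,1],"gripper":0},{"translation":[0,0,0],"angular":[0,0,1],"gripper":0},{"translation":[0,0,0],"angular":[0,0,1],"gripper":0},{"translation":[0,0,0],"angular":[0,0,1],"gripper":0},{"translation":[0,-0.3,0],"angular":[0,0,0.1],"gripper":0},{"translation":[0,-0.6,0],"angular":[0,0,0],"gripper":0},{"translation":[0,-0.6,0],"angular":[0,0,0],"gripper":0}]}}

```text
t: 0.98
tool_pos: [0.2633, -0.5102, 0.2308]
tool_rot: [-3.132, 0.238, 0.0]
contact_force: [0.7, 1.1, -0.3]
opening: 0.0005
grip_force: 0.0
```

{"api": "drive_tool", "payload": {"steps": [{"translation":[0.1,-0.84,0],"angular":[0,0,0],"gripper":0},{"translation":[0.1,-0.84,0],"angular":[0,0,0],"gripper":0},{"translation":[0.1,-0.84,0],"angular":[0,0,0],"gripper":0},{"translation":[0.1,-0.84,0],"angular":[0,0,0],"gripper":0},{"translation":[0.1,-0.84,0],"angular":[0,0,0],"gripper":0},{"translation":[0.1,-0.84,0],"angular":[0,0,0],"gripper":0},{"translation":[0.1,-0.84,0],"angular":[0,0,0],"gripper":0},{"translation":[0.1,-0.84,0],"angular":[0,0,0],"gripper":0}]}}

```text
t: 1.98
tool_pos: [0.3358, -0.2491, 0.2309]
tool_rot: [-3.132, 0.238, 0.0]
contact_force: [0.7, -0.2, 0.3]
opening: 0.0
grip_force: 0.0
```

```bash
python3 - <<'E'
from station import ctrl
import cv2,numpy as np
a=[ctrl.get_image(n) for n in("top","wrist")]
np.savez("wrist.npz",**a[1])
cv2.imwrite("pics/b.png",np.hstack([x["color"][:,:400 if i==0 else 512] for i,x in enumerate(a)])[:,:,::-1][:, :].copy() if 0 else cv2.resize(np.hstack([x["color"] for x in a])[:,:,::-1],(800,300)))
E
```

```text
(no output)
```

View pics/b.png

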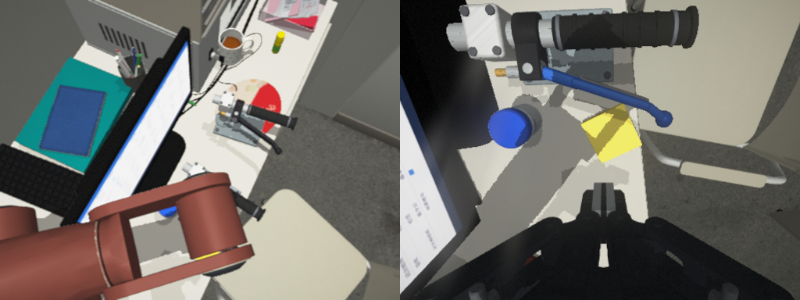

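The left half (top view) shows the arm over the work with room to the monitor. The right half (wrist view) shows the blue lever from (540,72) to (662,118), the closed fingers at (603,200), and the tub and sticky block untouched below. I'll measure the lever again from this close view.

```bash
python3 - <<'E'
from h import *
np.set_printoptions(precision=4,suppress=True)
d=load("wrist");P=cloud(d);print("cam",-d["R"].T@d["t"])
hsv=cv2.cvtColor(d["color"],cv2.COLOR_RGB2HSV)
m=(cv2.inRange(hsv,(100,100,30),(130,255,255))>0)&(P[...,2]>.11)&(P[...,2]<.16)&(P[...,0]>.33)&(P[...,0]<.47)&(P[...,1]<-.16)&(P[...,1]>-.35)
top=m&(P[...,2]>.137)
for k in(m,top):
    a=P[k][:,:2];w=np.array([-.441,-.898]);o=np.array([.4367,-.187]);n=np.array([.898,-.441])
    s=(a-o)@w;q=(a-o)@n;print(k.sum(),s.min(),s.max())
    for lo in np.arange(0,.16,.02):
        b=(s>=lo)&(s<lo+.02)
        if b.any():print("%.2f %.4f %.4f"%(lo,*np.percentile(q[b],[3,97])))
E
```

```text
cam [ 0.4156 -0.2597  0.3732]
2426 0.011358364014230484 0.15704873901852132
0.00 -0.0070 0.0051
0.02 -0.0060 0.0049
0.04 -0.0056 0.0047
0.06 -0.0050 0.0042
0.08 -0.0050 0.0040
0.10 -0.0048 0.0040
0.12 -0.0081 0.0034
0.14 -0.0157 -0.0007
2225 0.014013562108731059 0.15601944905909276
0.00 -0.0054 0.0045
0.02 -0.0054 0.0047
0.04 -0.0053 0.0044
0.06 -0.0050 0.0042
0.08 -0.0049 0.0040
0.10 -0.0048 0.0040
0.12 -0.0075 0.0035
0.14 -0.0130 -0.0018
```

{"api": "drive_tool", "payload": {"steps": [{"translation":[0,0,0.7],"angular":[0,0,0],"gripper":0},{"translation":[0,0,0.7],"angular":[0,0,0],"gripper":0},{"translation":[0,0,0.7],"angular":[0,0,0],"gripper":0},{"translation":[0,0,0.6],"angular":[0,0,0],"gripper":0},{"translation":[0,0.3,0.2],"angular":[0,0,0],"gripper":0},{"translation":[0.4,0,0],"angular":[0,0,0],"gripper":0},{"translation":[0.4,0,0],"angular":[0,0,0],"gripper":0},{"translation":[0,0,0],"angular":[0,0,0],"gripper":0}]}}

```text
t: 3.08
tool_pos: [0.3663, -0.2689, 0.1162]
tool_rot: [3.131, -0.24, 0.001]
contact_force: [-0.6, 0.1, -0.4]
opening: -0.0003
grip_force: 0.0
```

{"api": "drive_tool", "payload": {"steps": [{"translation":[0.1,0,0],"angular":[0,0,0],"gripper":0},{"translation":[0.1,0,0],"angular":[0,0,0],"gripper":0},{"translation":[0.1,0,0],"angular":[0,0,0],"gripper":0},{"translation":[0.1,0,0],"angular":[0,0,0],"gripper":0},{"translation":[0,0,0],"angular":[0,0,0],"gripper":0}]}}

```text
t: 3.7
tool_pos: [0.3811, -0.2702, 0.1151]
tool_rot: [3.132, -0.241, -0.003]
contact_force: [-5.1, -0.4, 0.9]
opening: -0.0001
grip_force: 2.1
```

{"api": "drive_tool", "payload": {"steps": [{"translation":[0.1,0,0],"angular":[0,0,0],"gripper":0},{"translation":[0.1,0,0],"angular":[0,0,0],"gripper":0},{"translation":[0.1,0,0],"angular":[0,0,0],"gripper":0},{"translation":[0.1,0,0],"angular":[0,0,0],"gripper":0},{"translation":[0.1,0,0],"angular":[0,0,0],"gripper":0},{"translation":[0,0,0],"angular":[0,0,0],"gripper":0}]}}

```text
t: 4.45
tool_pos: [0.4, -0.2739, 0.115]
tool_rot: [3.131, -0.241, -0.006]
contact_force: [-8.8, -2.9, 2.6]
opening: -0.0001
grip_force: 3.9
```

{"api": "drive_tool", "payload": {"steps": [{"translation":[0.05,0,0],"angular":[0,0,0],"gripper":0},{"translation":[0.05,0,0],"angular":[0,0,0],"gripper":0},{"translation":[0,0,0],"angular":[0,0,0],"gripper":0}]}}

```text
t: 4.82
tool_pos: [0.4036, -0.2746, 0.115]
tool_rot: [3.13, -0.241, -0.007]
contact_force: [-9.9, -3.7, 1.4]
opening: -0.0001
grip_force: 4.4
```

{"api": "drive_tool", "payload": {"steps": [{"translation":[0.05,0,0],"angular":[0,0,0],"gripper":0},{"translation":[0,0,0],"angular":[0,0,0],"gripper":0}]}}

```text
t: 5.08
tool_pos: [0.4045, -0.2748, 0.115]
tool_rot: [3.131, -0.241, -0.012]
contact_force: [-14.1, -3.3, 4.2]
opening: -0.0002
grip_force: 6.7
```

{"api": "drive_tool", "payload": {"steps": [{"translation":[0.04,0,0],"angular":[0,0,0],"gripper":0},{"translation":[0,0,0],"angular":[0,0,0],"gripper":0}]}}

```text
t: 5.32
tool_pos: [0.4047, -0.2748, 0.1149]
tool_rot: [3.131, -0.241, -0.018]
contact_force: [-20.2, -2.2, 8.1]
opening: 0.0
grip_force: 9.8
```

The force climbs steeply while the tool barely moves, so this should be the stop. I'll check the angle in the wrist view.

```bash
cat > ang.py <<'E'
from h import *
from station import ctrl
import sys
d=ctrl.get_image("wrist");P=cloud(d);hsv=cv2.cvtColor(d["color"],cv2.COLOR_RGB2HSV)
m=(cv2.inRange(hsv,(100,100,30),(130,255,255))>0)&(P[...,2]>.137)&(P[...,2]<.16)&(P[...,0]>.33)&(P[...,0]<.47)&(P[...,1]<-.16)&(P[...,1]>-.36)
o=np.array([.4367,-.187]);a=P[m][:,:2]-o;r=np.hypot(*a.T);k=(r>.03)&(r<.125)
th=np.arctan2(-a[k,0],-a[k,1]);print("lever angle",np.arctan2(.441,.898)-np.median(th),k.sum())
cv2.imwrite(sys.argv[1],d["color"][:,:,::-1]);o=ctrl.get_obs();print(o["t"],o["contact_force"],o["tool_pos"])
E
python3 ang.py pics/p1.png
```

```text
lever angle 0.30321539647141404 4174
5.375 [-20.09958643  -1.10890806   8.38309604] [ 0.40465765 -0.27482221  0.11493313]
```

View pics/p1.png

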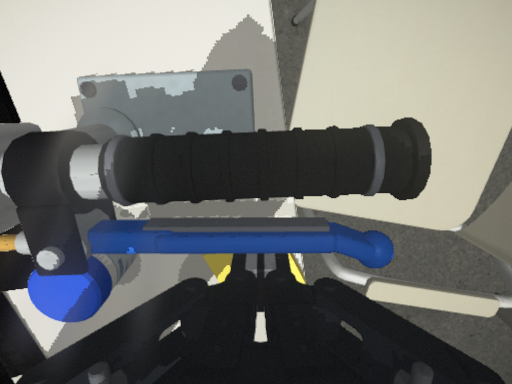

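The picture shows the lever (90–390, 240) lying parallel to the bar with the gap open and the fingers only on the outer face at about (262,255). The measured angle of 0.30 is the stop. Next I release it fully.

{"api": "drive_tool", "payload": {"steps": [{"translation":[0,0,0],"angular":[0,0,0],"gripper":0},{"translation":[0,0,0],"angular":[0,0,0],"gripper":0},{"translation":[-0.2,0,0],"angular":[0,0,0],"gripper":0},{"translation":[-0.3,0,0],"angular":[0,0,0],"gripper":0},{"translation":[-0.3,0,0],"angular":[0,0,0],"gripper":0},{"translation":[-0.3,0,0],"angular":[0,0,0],"gripper":0},{"translation":[0,0,0],"angular":[0,0,0],"gripper":0},{"translation":[0,0,0],"angular":[0,0,0],"gripper":0}]}}

```text
t: 6.38
tool_pos: [0.3659, -0.2681, 0.1159]
tool_rot: [3.131, -0.241, 0.002]
contact_force: [-0.7, 0.3, -0.2]
opening: 0.0003
grip_force: 0.0
```

{"api": "drive_tool", "payload": {"steps": [{"translation":[0,0,0],"angular":[0,0,0],"gripper":0},{"translation":[0,0,0],"angular":[0,0,0],"gripper":0},{"translation":[0,0,0],"angular":[0,0,0],"gripper":0}]}}

```text
t: 6.75
tool_pos: [0.3655, -0.2676, 0.1153]
tool_rot: [-3.132, 0.241, 0.0]
contact_force: [-0.4, -0.3, -0.3]
opening: 0.0002
grip_force: 0.0
```

```bash
python3 ang.py pics/p2.png
```

```text
lever angle 0.009698925724022367 4645
6.8 [ 1.13596737  0.01690082 -0.98160646] [ 0.36543204 -0.26761527  0.11526896]
```

The lever is fully back out and clear of the fingers. Now the second press.

{"api": "drive_tool", "payload": {"steps": [{"translation":[0.2,0,0],"angular":[0,0,0],"gripper":0},{"translation":[0.15,0,0],"angular":[0,0,0],"gripper":0},{"translation":[0.15,0,0],"angular":[0,0,0],"gripper":0},{"translation":[0.15,0,0],"angular":[0,0,0],"gripper":0},{"translation":[0.15,0,0],"angular":[0,0,0],"gripper":0},{"translation":[0.15,0,0],"angular":[0,0,0],"gripper":0},{"translation":[0.05,0,0],"angular":[0,0,0],"gripper":0},{"translation":[0,0,0],"angular":[0,0,0],"gripper":0}]}}

```text
t: 7.8
tool_pos: [0.4033, -0.2747, 0.1149]
tool_rot: [3.13, -0.241, -0.008]
contact_force: [-8.7, -3.7, 2.8]
opening: -0.0
grip_force: 4.3
```

{"api": "drive_tool", "payload": {"steps": [{"translation":[0.05,0,0],"angular":[0,0,0],"gripper":0},{"translation":[0.03,0,0],"angular":[0,0,0],"gripper":0},{"translation":[0,0,0],"angular":[0,0,0],"gripper":0},{"translation":[0,0,0],"angular":[0,0,0],"gripper":0}]}}

```text
t: 8.3
tool_pos: [0.4045, -0.2749, 0.1148]
tool_rot: [3.131, -0.241, -0.016]
contact_force: [-17.1, -2.4, 6.6]
opening: 0.0001
grip_force: 8.3
```

```bash
python3 ang.py pics/p3.png
```

```text
lever angle 0.30278960674904426 4191
8.35 [-17.07594143  -2.19556377   6.16312105] [ 0.4045213  -0.27487171  0.11481349]
```

Held at the stop with about 18 N, so I'm handing it in.

```bash
python3 -c "
from station import ctrl
print(ctrl.finish_job())"
```

```text
the job is handed in; nothing more can be done
None
```

The blue lever was pressed to its stop, let spring fully back out, and pressed in again; the job is handed in with it held at about 0.30 rad with about 18 N, leaving the gap to the bar visible (no verdict was returned).

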